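# Clear the tin, then unlatch and raise the hitch tongue

### The arm

A 7-joint arm with a two-finger parallel gripper is mounted at the origin on a cart in front of the work surface, level with it; the furniture and walls round the work are solid. World frame = base frame: x ahead of the robot, y to its left, z up, the work surface at z = 0. Lengths are in m, angles in rad, forces in N, time in s.
With the tool pointing down it reaches from about 0.425 to 0.825 m from the base axis. Payload 3.6 kg.
Tool frame: the origin (TCP) lies between the finger pads; the fingertips stand 22 mm ahead of it and the grasp point (between the pads) lies 3 mm ahead of it; z points along the fingers, y is the line along which they close (so a half turn about z gives the same grasp; the last joint's range is limited). The gripper opens to 85 mm and grips with 20 to 120 N. Pads are 22 mm wide; open, the fingers measure 114 mm over their backs; the gripper's body (76 mm by 85 mm) begins 54 mm behind the grasp point. The pads swing forward as they close: fully open they stand 13 mm farther back than shut.
Start: joints at [1.317, 0.615, -0.013, 1.423, 0.008, 1.103, -0.04], TCP at [0.147, -0.633, 0.253] pointing down, gripper open.
Joint ranges: [-3.12, 3.12], [-0.3, 2.06], [-1.34, 1.32], [0.26, 2.42], [-1.36, 4.5], [0.01, 1.98], [-2.84, 2.84]. Speed limits (rad/s): [2.79, 2.79, 3.14, 3.14, 3.14, 3.14, 3.14].

### API

Orientations are given as a unit quaternion [w, x, y, z].
In Python, from station import env gives the robot as it stands. The module is installed in compiled form; this text tells all that it offers. Calls block until the motion is done:
- env.movep(position, orientation): joint-space move of the TCP to a pose.
- env.movel(position, ori=None, vel=0.15, contact_N=None): straight line of the TCP; ori=None keeps the orientation; vel is the mean speed in m/s. With contact_N (N) it stops when the force on the tool has changed by that much, and returns True; else False.
- env.set_joints(angles): joint-space move.
- env.gripper_to(opening): finger opening in m; the grip force is fixed at half the most; returns when the fingers have stopped.
- env.sleep(seconds).
- env.inverse_kinematics(position, orientation): joint angles nearest the present ones, or None.
- env.snapshot(name): name is "side" or "top"; returns the picture (400x640x3 uint8, red, green, blue); there is no depth.
- env.camera_params(name): a dict with "fovy" (degrees; the focal length in pixels is half the picture's height over the tangent of half this angle, whatever the lens; pixels are square), "cx", "cy" (the principal point, pixels), "view" (4x4, takes a point from world to camera coordinates). Camera axes: x right, y up, looking along -z (the intrinsics and any distortion apply to the point x, -y, -z); pixel columns grow to the right and rows downward; lengths in m; the calibration is good to about 2 mm. A picture is of the moment at which its call begins. camera_params takes no time and is no camera call.
A pose or a line that the arm cannot do raises env.PlanningError and nothing moves.
- env.close_job(): hands the job in; it is judged then, once.
Trained networks look in the newest picture that a camera, given by its name, has taken for a name from the list of things; names that differ only in an ending like _2 or _b are one class to them, and where a whole thing is asked for, a point or a joint stands for the part that bears it (a point fixed in the world has none). Each returns a list of dicts, best first, with "confidence" (0 to 1); they miss things now and then, are a little off and sometimes report something else, mostly with a low value. They report only what shows in the picture. A call takes as long as a camera call. They do not tell look-alikes from the thing itself.
- env.find_in(label, camera): "box" ([left, top, width, height] in pixels, round what is visible of it).
- env.landmark_of(label, camera): "centre" ([column, row] in pixels: a listed point, or the origin of a listed thing).
Readings, each from a call of its own:
- env.get_time(): time.
- env.get_joint_pos(): joint angles.
- env.get_qvel(): joint speeds.
- env.get_tau(): joint torques, N m.
- env.get_tcp_pos(): TCP position.
- env.get_ee_rot(): TCP orientation.
- env.get_contact_force(): force on the tool from outside, world axes, zero at the start.
- env.get_moment(): the same for the moment, N m.
- env.get_grip_width(): finger opening in m.
- env.get_grip_force(): force on a finger pad.
Only numpy, scipy, OpenCV 4.12 (cv2) and the standard library are available. Lean on these libraries where they do the work, as an engineer would, in place of code of your own. Each camera call takes 0.05 s, during which the arm holds its last target. There are 200 camera calls.

### The job

Somebody left a tin standing on the tongue of the hitch stand: set it upright on the floor of the shallow tray and let go of it. Then pinch the tab that stands up beside the coupler, pull this latch sideways away from the coupler against its spring while the tongue is still down, and, keeping it pulled, lift the tongue off the ball until the coupler is about 8 cm higher than it was. Finish while still holding the tongue up by the tab, and leave the nut in the tray and the tools and parts lying around where they are.

Things in the scene. Friction and masses are not known exactly. Their poses are not given: they have to be found in the camera images.
- hitch: Fixed hitch stand: steel base plate 352 x 124 x 10 mm, from x = -42 to +310 mm in its frame, with a 50 mm ball. Origin on the bench (z = 0) straight below the ball, whose centre is 68 mm up. +x runs along the tongue from ball to hinge (roughly away from the robot), y to the left, z up; the latch is on the -y side. Hinge cheeks, 108 mm over the pin ends, rise to z = 100 mm at x = 245 to 295 mm.
- coupler (a point): Centre of the flat top of the round coupler (radius 39 mm) that ends the tongue: straight above the ball, 103 mm above the bench, when down. The tongue, a grey tube 60 mm wide and level with this top, runs back along hitch +x to its hinge line (along y, at hitch x = 270, z = 80 mm) and turns up about it, 0.7 rad at most. No stay: 0.55 to 0.9 kg, half felt here, drops when let go.
- latch_slide (a joint): Travel of the sprung latch, m: 0 = latched (where the spring pushes it), 0.018 = stop. It slides along the hitch's -y (to the right), away from the coupler; the spring needs 4.5 N at the start, 10 N at the stop, and returns it when let go. Its jaw under the ball locks the tongue down until it is pulled at least 9 mm.
- latch_tab (a point): Middle of the latch's grip tab, a plain upright steel plate beside the coupler that rises with the tongue: 12 mm thick along the hitch's y (its slide, best pinched that way), 26 mm along x, 44 mm tall. This point is 22 mm below the tab's top, 30 mm above the coupler's flat top and, latched, 47 mm to the -y side of the coupler's middle. Nothing stands beside it above that top.
- tin: Small round lidded tin, 57 mm diameter, 72 mm tall, 0.13 to 0.25 kg, standing on the tongue's flat top. Origin at the centre of its underside, z along its axis, up.
- tray: Shallow open steel tray, fixed on the bench to the right of the hitch stand, 110 mm along its x, 150 mm along its y, rim 14 mm high, walls and floor 4 mm thick. Origin at the centre of its underside (z = 0), z up, so the inner floor is at z = 4 mm. A nut lies in its -y end, about x = +10, y = -46 mm in the tray's frame; the rest is empty.
- nut: Big hexagon nut 42 x 36 x 18 mm lying in the tray, to be left there. Origin at the centre of its underside.
- pliers: Pliers 192 mm long lying on the bench, far right; leave them alone. Origin at the middle.
- bolt: Big bolt, 36 x 31 mm, 88 mm tall, standing to the right of the carton; leave it alone. Origin at the centre of its underside.
- plug: Spark plug 90 mm long, 24 mm wide, 20 mm high, lying to the right of the tray; leave it alone. Origin at the centre of its underside.
- measure: Tape measure 38 x 73 x 62 mm standing in front of the carton; leave it alone. Origin at the centre of its underside.
- bearing: Ball bearing, 72 mm diameter, 19 mm high, lying behind the tray, to the right of the hitch stand; leave it alone. Origin at the centre of its underside.
Things that resemble listed ones, but are neither listed nor needed, are in the scene too. There is more than one size of the tin; the job needs the smaller.

How it is judged:
On the way, in this order (a step that is already met when the one before it is completed fails the run):
1. the tin stands upright on the tray's floor, released (x of tin in the frame of tray between -0.03 and 0.03 m and y of tin in the frame of tray between -0.05 and 0.05 m and height (world z) of tin below 0.008 m and angle between tin's own z axis and vertical below 0.08 rad and contact force between tin and the fingers below 0.05 N and linear speed of tin below 0.02 m/s), for 0.2 s.
2. the latch is pulled aside while the tongue is still down (value of joint latch_slide above 0.01 m and height (world z) of coupler below 0.112 m), for 0.1 s.
At the end, for the whole second after the job is handed in: The fingers still hold the latch tab, and the tongue hangs from it with the coupler's top 153 to 225 mm above the bench (50 to 122 mm up); the tin stands upright (within 0.08 rad) and still on the tray's floor, inside its rim (height (world z) of coupler between 0.153 and 0.225 m and contact force between latch_slide and the fingers above 1 N and x of tin in the frame of tray between -0.03 and 0.03 m and y of tin in the frame of tray between -0.05 and 0.05 m and height (world z) of tin below 0.008 m and angle between tin's own z axis and vertical below 0.08 rad and linear speed of tin below 0.02 m/s); the arm keeps its last pose, push and grip.
It fails at once if the tin is tipped over (angle between tin's own z axis and vertical above 0.5 rad).
It fails at once if a bystander (nut, bearing, spark plug, pliers, bolt, tape measure) is moved by more than 20 mm (distance of any of nut, bearing, plug, pliers, bolt, measure from where it was at the start of the episode above 0.02 m).
It also fails if it takes over 48 s, if anything falls off the work surface, if the arm or the gripper's body presses on something with over 40 N, if the wrist force passes 120 N, or if a joint passes its speed limit or range.

## Working session

There is one attempt and no reset: what is moved stays moved. The work goes in short steps, each a Python script; the robot and the scene stay as the last script left them, time stands still between calls to the robot, and variables do not carry over. Pictures are saved under pics/ and viewed, at most 10 in all, crops included, and the job is handed in when it is done.

```bash
ls; mkdir -p pics; python3 - <<'E'
from station import env
import cv2,json,numpy as np
for c in("side","top"):
    im=env.snapshot(c); cv2.imwrite(f"pics/{c}0.png",im[:,:,::-1])
    p=env.camera_params(c); print(c,{k:(np.round(v,4).tolist()) if not isinstance(v,str) else v for k,v in p.items()})
    for l in("coupler","latch_tab","tin","tray","nut","hitch"):
        print(l,[(np.round(d["centre"],1).tolist(),round(d["confidence"],2)) for d in env.landmark_of(l,c)])
    for l in("tin","tray"):
        print(l,[(np.round(d["box"],1).tolist(),round(d["confidence"],2)) for d in env.find_in(l,c)])
print(env.get_time(),env.get_ee_rot(),env.get_tcp_pos())
E
```

```text
pics
side {'fovy': 43.2489, 'cx': 319.6401, 'cy': 209.898, 'view': [[-0.5421, -0.84, -0.0226, 0.2605], [0.4599, -0.3191, 0.8287, -0.3568], [-0.7033, 0.4388, 0.5593, -1.1267], [0.0, 0.0, 0.0, 1.0]]}
coupler [([185.3, 274.4], 0.72)]
latch_tab [([203.7, 261.7], 0.49)]
tin [([228.7, 255.6], 0.79), ([176.6, 255.6], 0.67)]
tray [([294.7, 265.0], 0.9), ([334.9, 254.8], 0.18)]
nut [([260.7, 241.4], 0.62), ([303.5, 258.3], 0.52)]
hitch [([194.2, 305.4], 0.94)]
tin [([212.4, 221.6, 30.2, 44.7], 0.96), ([157.5, 225.7, 28.8, 35.2], 0.9), ([260.3, 244.8, 61.7, 39.7], 0.32)]
tray [([258.0, 240.0, 66.4, 44.6], 0.62)]
top {'fovy': 55.614, 'cx': 320.1361, 'cy': 199.3858, 'view': [[-0.0112, -0.9998, -0.0153, -0.0235], [0.9867, -0.0135, 0.162, -0.5507], [-0.1622, -0.0133, 0.9867, -1.2568], [0.0, 0.0, 0.0, 1.0]]}
coupler [([197.8, 215.9], 0.58)]
latch_tab [([209.0, 213.4], 0.66)]
tin [([198.1, 182.5], 0.92), ([250.6, 179.9], 0.71), ([288.1, 217.4], 0.29)]
tray [([288.0, 215.7], 0.77)]
nut [([299.3, 214.1], 0.51)]
hitch [([202.8, 217.3], 0.61)]
tin [([234.4, 162.5, 27.2, 27.2], 0.97), ([180.8, 169.4, 24.9, 22.3], 0.56)]
tray [([261.3, 198.5, 45.9, 37.5], 0.79)]
0.9 [-2.79102402e-05  9.93520171e-01  1.13655922e-01  1.27634520e-05] [ 0.14680877 -0.63316811  0.25331812]
```

View pics/side0.png

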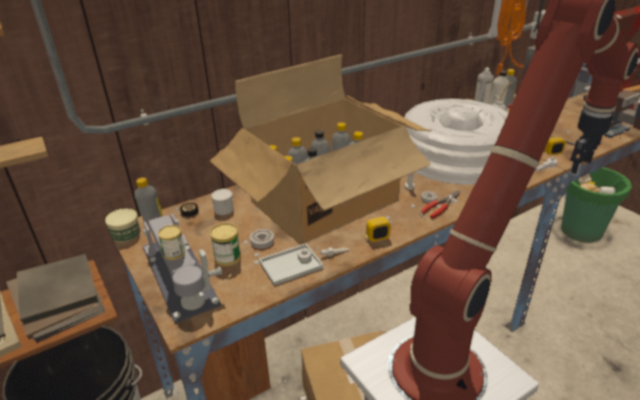

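View pics/top0.png

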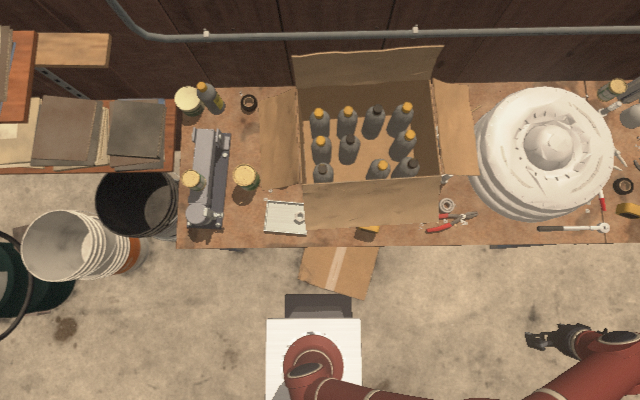

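```bash
cat >h.py <<'E'
import numpy as np
from scipy.optimize import least_squares
def proj(p,P):
    P=np.atleast_2d(P); V=np.array(p["view"]); c=P@V[:3,:3].T+V[:3,3]
    f=200/np.tan(np.radians(p["fovy"])/2)
    return np.c_[p["cx"]+f*c[:,0]/-c[:,2], p["cy"]+f*c[:,1]/c[:,2]]
def ray(p,uv,z):
    V=np.array(p["view"]);f=200/np.tan(np.radians(p["fovy"])/2)
    d=V[:3,:3].T@np.array([(uv[0]-p["cx"])/f,-(uv[1]-p["cy"])/f,-1]); o=-V[:3,:3].T@V[:3,3]
    return o+d*(z-o[2])/d[2]
E
python3 - <<'E'
from station import env
from h import *
import cv2
S,T=env.camera_params("side"),env.camera_params("top")
print("coupler",ray(S,(185.3,274.4),.103),ray(T,(197.8,215.9),.103))
print("tab",ray(S,(203.7,261.7),.133),ray(T,(209,213.4),.133))
print("tinA",ray(S,(176.6,255.6),.103),ray(T,(198.1,182.5),.103))
print("tinB",ray(S,(228.7,255.6),.0),ray(T,(250.6,179.9),.0))
print("tray",ray(S,(294.7,265),0),ray(T,(288,215.7),0))
print("nut",ray(S,(303.5,258.3),.004),ray(S,(260.7,241.4),.004),ray(T,(299.3,214.1),.004))
print("hitch",ray(S,(194.2,305.4),0),ray(T,(202.8,217.3),0))
a=cv2.imread("pics/side0.png")[190:330,110:360];b=cv2.imread("pics/top0.png")[120:260,150:350]
cv2.imwrite("pics/crop0.png",np.vstack([cv2.resize(a,(500,280),interpolation=cv2.INTER_CUBIC),cv2.resize(b,(500,350)[:2],interpolation=cv2.INTER_CUBIC)])[:600])
E
```

```text
coupler [0.50463793 0.38022903 0.103     ] [0.49156174 0.36945798 0.103     ]
tab [0.48846168 0.33322149 0.133     ] [0.49539912 0.32366119 0.133     ]
tinA [0.58897423 0.37274186 0.103     ] [0.60309827 0.37306631 0.103     ]
tinB [ 6.35484476e-01  2.17275692e-01 -1.11022302e-16] [0.63207511 0.21925981 0.        ]
tray [0.4894873  0.07880609 0.        ] [0.50089784 0.08440254 0.        ]
nut [0.49659792 0.044956   0.004     ] [0.63819356 0.11028368 0.004     ] [0.50556221 0.04417314 0.004     ]
hitch [0.49777354 0.37706048 0.        ] [0.49913523 0.38649892 0.        ]
```

View pics/crop0.png

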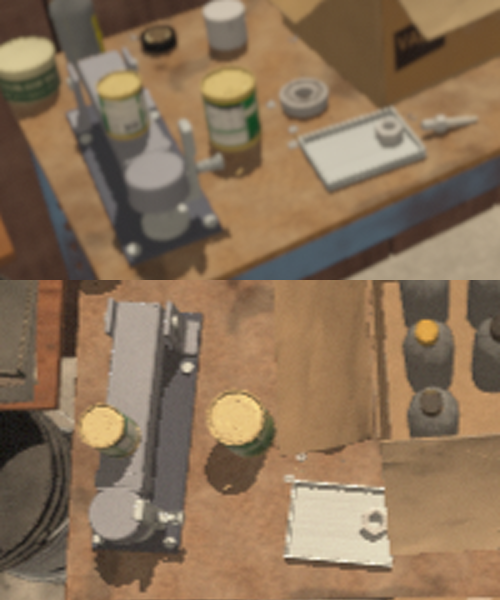

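The crop shows what can be taken for the tin: A is a small tin on the tongue (side 171,243; top 191,180). B is a bigger tin on the bench (side 226,245; top 246,177). There are also tubs at (123,225) and (222,203). I choose A, the smaller one on the tongue. The tab stands at side (203,262), and the tray's nut is at (304,255).

```bash
cat >fit.py <<'E'
from station import env
from h import *
import cv2
S,T=env.camera_params("side"),env.camera_params("top")
def place(q,P): 
    c,s=np.cos(q[2]),np.sin(q[2]); P=np.array(P,float)
    return np.c_[q[0]+c*P[:,0]-s*P[:,1],q[1]+s*P[:,0]+c*P[:,1],P[:,2]]
def fit(q0,obs):
    def r(q): return np.concatenate([(proj(c,place(q,[P]))[0]-uv)*w for c,P,uv,w in obs])
    o=least_squares(r,q0,loss="soft_l1"); return o.x,r(o.x).reshape(-1,2).round(1).tolist()
hq,hr=fit([.5,.375,0],[(T,(-.042,.062,.01),(186.8,227.2),1),(T,(-.042,-.062,.01),(222,228),1),(T,(.310,-.062,.01),(231.2,133.2),1),
 (S,(-.042,.062,.01),(174,319-4),1),(S,(-.042,-.062,.01),(221,306.5),1),
 (S,(0,0,.103),(185.3,274.4),.5),(T,(0,0,.103),(197.8,215.9),.5),(S,(0,-.047,.133),(203.7,261.7),.7),(T,(0,-.047,.133),(209,213.4),.7)])
tq,tr=fit([.5,.08,0],[(T,(.055,.075,.014),(265.6,201.2),1),(T,(.055,-.075,.014),(304,203.6),1),(T,(-.055,-.075,.014),(306.4,234.8),1),(T,(-.055,.075,.014),(264,231.2),1),
 (S,(.055,.075,.014),(261.5,261.5),1),(S,(.055,-.075,.014),(301.5,246),1),(S,(-.055,-.075,.014),(322.5,265),1),(S,(-.055,.075,.014),(272.5,281),1),(S,(0,0,0),(294.7,265),.5),(T,(0,0,0),(288,215.7),.5)])
a=np.linspace(0,2*np.pi,60); ring=lambda x,y,r,z:np.c_[x+r*np.cos(a),y+r*np.sin(a),0*a+z]
def bb(c,xy):
    p=proj(c,np.vstack([ring(*xy,.0285,z) for z in(.103,.175)])); return np.r_[p.min(0),p.max(0)]
bs=np.array([157.5,225.7,157.5+28.8,225.7+35.2]);bt=np.array([180.8,169.4,205.7,191.7])
o=least_squares(lambda q:np.r_[bb(S,q)-bs,bb(T,q)-bt],[.6,.373],loss="soft_l1")
print("hitch",hq,hr);print("tray",tq,tr);print("tin",o.x,o.fun.round(1))
th=np.linalg.inv(np.array([[np.cos(hq[2]),-np.sin(hq[2])],[np.sin(hq[2]),np.cos(hq[2])]]))@(o.x-hq[:2]);print("tin in hitch",th)
np.save("q.npy",np.r_[hq,tq,o.x])
if __name__=="__main__":
    out=[]
    for n,c,(x0,y0,w,h),k in(("side",S,(120,200,250,130),3),("top",T,(150,115,200,125),0)):
        k=3; im=cv2.imread(f"pics/{n}0.png")[y0:y0+h,x0:x0+w]; im=cv2.resize(im,None,fx=k,fy=k,interpolation=cv2.INTER_CUBIC)
        def dr(P,col): cv2.polylines(im,[(((proj(c,P)+.5)-[x0,y0])*k).round().astype(int)],False,col,1)
        L=lambda x1,x2,y1,y2,z:[(x1,y1,z),(x2,y1,z),(x2,y2,z),(x1,y2,z),(x1,y1,z)]
        dr(place(hq,L(-.042,.31,-.062,.062,.01)),(0,0,255)); dr(place(hq,ring(0,0,.039,.103)),(0,255,0))
        dr(place(hq,L(0,.27,-.03,.03,.103)),(255,255,0))
        dr(place(hq,L(-.013,.013,-.053,-.041,.155)),(255,0,255))
        dr(place(tq,L(-.055,.055,-.075,.075,.014)),(255,0,0))
        for z in(.103,.175): dr(ring(*o.x,.0285,z),(0,0,255))
        out.append(im if im.shape[1]==750 else cv2.copyMakeBorder(im,0,0,0,150,0))
    v=np.vstack(out); cv2.imwrite("pics/fit.png",cv2.resize(v,None,fx=.78,fy=.78,interpolation=cv2.INTER_AREA)); print(v.shape)
E
python3 fit.py
```

```text
hitch [ 0.50143688  0.37572668 -0.07613423] [[-0.7, -0.1], [-0.8, 1.3], [0.3, -0.3], [0.2, 5.8], [0.7, -3.4], [1.1, 0.0], [-0.9, -1.5], [0.1, -1.8], [-1.1, -0.5]]
tray [ 0.49262781  0.09177785 -0.07170382] [[-0.2, -0.4], [3.9, -0.3], [-0.5, -0.2], [-1.2, 0.9], [-3.7, -1.4], [3.1, -2.3], [0.1, -0.5], [1.3, 1.8], [-2.2, 0.5], [-1.0, 1.2]]
tin [0.59988474 0.37491529] [ 0.2 -0.5 -0.9 -0.2 -0.1  0.5  0.4  0.2]
tin in hitch [0.09822438 0.00667897]
(765, 750, 3)
```

View pics/fit.png

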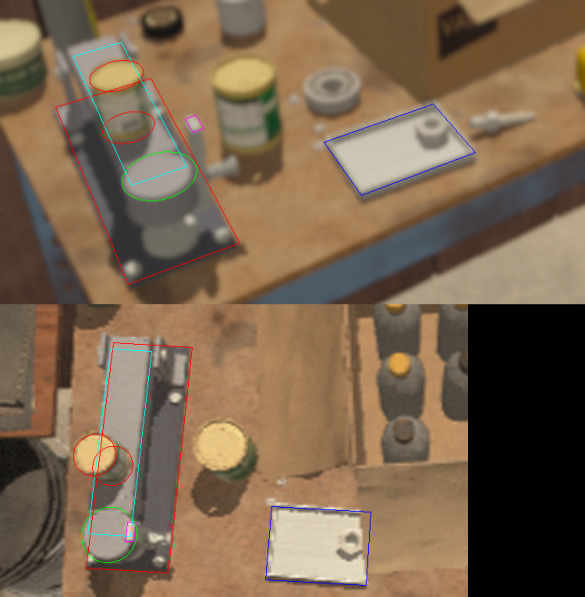

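The overlay agrees with the picture: tray, base, coupler circle, tab top (side crop 195,124) and tin all line up to 1–2 px. I'm going in for the tin now.

```bash
cat >>h.py <<'E'
def Q(y): return [0,float(np.cos(y/2)),float(np.sin(y/2)),0]
E
python3 - <<'E'
from station import env
from h import *
q=np.load("q.npy"); ps=q[2]; tin=q[6:8]
t=lambda m:print(m,round(env.get_time(),2),env.get_tcp_pos().round(4),env.get_joint_pos().round(2))
def pol(a,r,z,y): return [r*np.cos(a),r*np.sin(a),z],Q(y)
x0=env.get_tcp_pos()
env.movel([x0[0],x0[1],.36],vel=.25);t("up")
env.movep(*pol(-.95,.48,.42,-.4)); t("a")
env.movep(*pol(.35,.5,.42,ps)); t("b")
env.movep([*tin,.26],Q(ps)); t("above")
c=env.movel([*tin,.158],vel=.12,contact_N=6); t(f"down {c}")
env.gripper_to(.03); t("grip"); print(env.get_grip_width(),env.get_grip_force(),env.get_contact_force())
E
```

```text
up 1.48 [ 0.1468 -0.633   0.3603] [ 1.31  0.55 -0.01  1.24  0.    1.35 -0.04]
a 2.57 [ 0.2785 -0.3911  0.4191] [ 0.86  0.22  0.06  1.6  -0.01  1.33 -1.05]
b 4.69 [0.4703 0.1701 0.4198] [ 0.11  0.31 -0.71  1.53  0.21  1.37 -2.26]
above 5.81 [0.6009 0.3738 0.2616] [-0.27  0.78 -0.68  1.2   0.48  1.31 -2.58]
down False 6.81 [0.6003 0.3754 0.1592] [-0.27  0.87 -0.65  1.33  0.54  1.12 -2.63]
grip 7.19 [0.6003 0.3755 0.1593] [-0.27  0.87 -0.65  1.33  0.54  1.12 -2.63]
0.05597484622243783 64.07416105270386 [0.40488885 0.61872148 3.64742599]
```

```bash
python3 - <<'E'
from station import env
from h import *
import cv2
q=np.load("q.npy"); ty=q[5]; c,s=np.cos(ty),np.sin(ty)
tgt=q[3:5]+np.array([-s,c])*.018
t=lambda m:print(m,round(env.get_time(),2),env.get_tcp_pos().round(4),env.get_contact_force().round(1),round(env.get_grip_width(),4))
p=env.get_tcp_pos()
env.movel([p[0],p[1],.27],vel=.15);t("lift")
env.movep([*tgt,.2],Q(ty));t("over")
env.movel([*tgt,.09],vel=.15);t("low")
print(env.movel([*tgt,.05],vel=.03,contact_N=3));t("touch")
for n in("side","top"): cv2.imwrite(f"pics/{n}1.png",env.snapshot(n)[:,:,::-1])
a=cv2.imread("pics/side1.png")[170:320,120:370];b=cv2.imread("pics/top1.png")[120:250,150:350]
cv2.imwrite("pics/crop1.png",np.vstack([cv2.resize(a,(500,300),interpolation=2),cv2.resize(b,(500,300),interpolation=2)]))
E
```

```text
lift 8.09 [0.5998 0.3748 0.2683] [ 1.1  0.1 -2.4] 0.0562
over 9.22 [0.495  0.1114 0.2006] [-0.3  0.7 -2. ] 0.0562
low 10.11 [0.4946 0.1106 0.0906] [-0.8 -0.1 -1.9] 0.056
True
touch 11.05 [0.4937 0.1097 0.0601] [-0.2 -0.5  5.7] 0.0558
```

View pics/crop1.png

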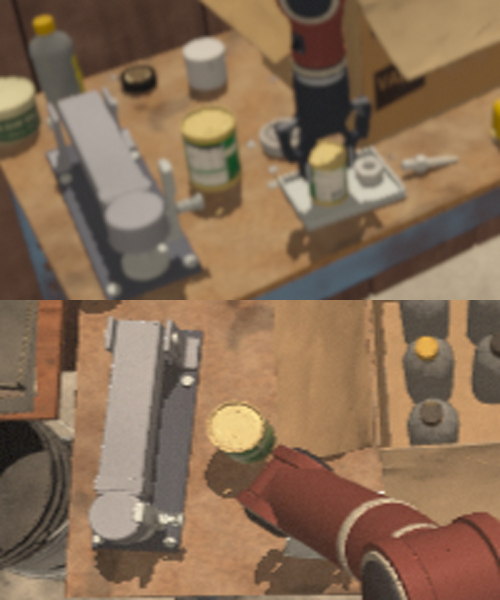

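The tin stands on the tray floor between the pads, in the middle to left part of the tray. The nut is untouched at (370,165). I'm releasing it, backing off, and re-measuring the tab from the clear view.

```bash
python3 - <<'E'
from station import env
from h import *
import cv2
q=np.load("q.npy"); hq=q[:3]
env.gripper_to(.078)
p=env.get_tcp_pos()
env.movel([p[0],p[1],.16],vel=.12)
env.movep([.5,.2,.30],Q(hq[2]))
print(env.get_time(),env.get_tcp_pos(),env.get_joint_pos().round(2))
c,s=np.cos(hq[2]),np.sin(hq[2])
tab=np.r_[hq[:2]+np.array([s,-c])*.047,.133]; print("tab fit",tab)
for n in("side","top"):
    im=env.snapshot(n); cv2.imwrite(f"pics/{n}2.png",im[:,:,::-1]); P=env.camera_params(n)
    for l,z in(("coupler",.103),("latch_tab",.133),("tin",.004)):
        print(n,l,[(np.round(d["centre"],1).tolist(),ray(P,d["centre"],z).round(4).tolist(),round(d["confidence"],2)) for d in env.landmark_of(l,n)][:3])
    print([(np.round(d["box"],1).tolist(),round(d["confidence"],2)) for d in env.find_in("latch_tab",n)][:3])
    print("pred",proj(P,tab),"top corners",proj(P,[tab+[a*c+b*s*-1,a*s+b*c,.022] for a in(-.013,.013) for b in(-.006,.006)]).round(1).tolist())
a=cv2.imread("pics/side2.png")[225:315,150:275];b=cv2.imread("pics/top2.png")[180:240,170:310]
cv2.imwrite("pics/crop2.png",np.vstack([cv2.resize(a,(500,360),interpolation=2),cv2.resize(b,(500,214),interpolation=2)]))
E
```

```text
13.2 [0.49962632 0.1981731  0.29807561] [ 0.1   0.5  -0.81  1.67  0.39  1.15 -2.46]
tab fit [0.49786203 0.32886283 0.133     ]
side coupler [([185.3, 272.3], [0.5123, 0.3774, 0.103], 0.8)]
side latch_tab [([204.5, 260.2], [0.4928, 0.3293, 0.133], 0.72)]
side tin [([230.3, 255.2], [0.6297, 0.2143, 0.004], 0.81), ([283.2, 266.7], [0.4973, 0.1117, 0.004], 0.79), ([194.7, 304.7], [0.4952, 0.376, 0.004], 0.74)]
[([199.8, 249.7, 8.2, 37.5], 0.56)]
pred [[203.9103581  259.05778234]] top corners [[206.6, 254.3], [201.8, 255.8], [203.3, 248.6], [198.6, 250.1]]
top coupler [([195.8, 215.4], [0.4933, 0.3761, 0.103], 0.74)]
top latch_tab []
top tin [([249.9, 178.7], [0.6356, 0.2211, 0.004], 0.9), ([451.6, 221.4], [0.4729, -0.4876, 0.004], 0.41)]
[]
pred [[207.40536022 212.6554284 ]] top corners [[206.7, 216.0], [202.9, 215.8], [207.6, 207.8], [203.8, 207.5]]
```

View pics/crop2.png

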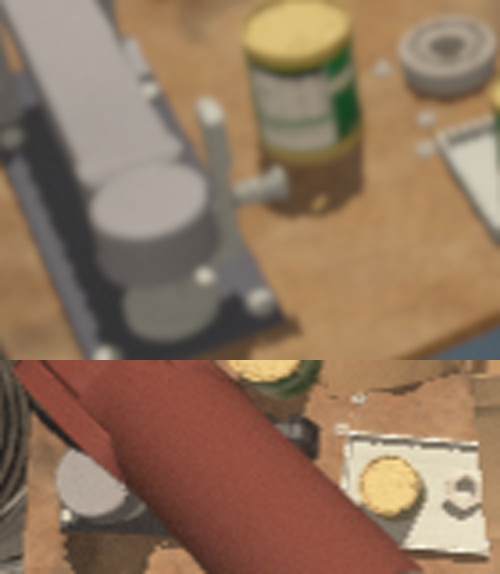

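The tin stands in the tray. The tab top shows at side (202.5,252), against a predicted (202.6,252), so the fit is good. A knob sticks out low beside the tab, so I'll keep the fingertips above the coupler top.

```bash
cat >>h.py <<'E'
from scipy.spatial.transform import Rotation as R
def arc(hq,tcp0,flip,th,pull=0.):
    """tcp0: tool position at th=0; rotate with the tongue about its hinge"""
    c,s=np.cos(hq[2]),np.sin(hq[2]); ax=np.array([-s,c,0]); o=np.array([hq[0]+.27*c,hq[1]+.27*s,.08])
    r=R.from_rotvec(ax*th); p=o+r.apply(np.array(tcp0)-o)-ax*pull
    x=(r*R.from_quat(Q(hq[2]+flip),scalar_first=True)).as_quat(scalar_first=True)
    return p,x
E
python3 - <<'E'
from station import env
from h import *
hq=np.load("q.npy")[:3]; c,s=np.cos(hq[2]),np.sin(hq[2])
t0=np.r_[hq[:2]+np.array([s,-c])*.050,.135]
for flip in(0,np.pi):
    for th in(0,.15,.32):
        j=env.inverse_kinematics(*[v.tolist() for v in arc(hq,t0,flip,th,.012)]); print(flip,th,None if j is None else np.round(j,2))
E
```

```text
0 0 [-0.2   0.74 -0.68  1.73  0.58  0.88 -2.78]
0 0.15 [-0.13  0.78 -0.76  1.56  0.44  1.11 -2.62]
0 0.32 [-0.1   0.83 -0.79  1.35  0.32  1.38 -2.51]
3.141592653589793 0 [ 0.06  1.04 -1.32  1.72  1.06  1.28 -0.02]
3.141592653589793 0.15 [ 0.07  1.04 -1.34  1.56  0.87  1.4   0.15]
3.141592653589793 0.32 [ 0.02  0.97 -1.15  1.34  0.58  1.49  0.42]
```

```bash
python3 - <<'E'
from station import env
from h import *
hq=np.load("q.npy")[:3]; c,s=np.cos(hq[2]),np.sin(hq[2])
t0=np.r_[hq[:2]+np.array([s,-c])*.050,.135]; F=np.pi
j=np.array(env.get_joint_pos()); j[6]+=np.pi; env.set_joints(j.tolist())
for th in(0,.15,.32):
    k=env.inverse_kinematics(*[v.tolist() for v in arc(hq,t0,F,th,.012)]); print(th,None if k is None else np.round(k,2))
env.gripper_to(.05)
x=Q(hq[2]+F)
env.movep([t0[0],t0[1],.22],x); print(env.get_time(),env.get_joint_pos().round(2))
f0=env.get_contact_force()
hit=env.movel(t0.tolist(),vel=.08,contact_N=5); print(hit,env.get_tcp_pos(),t0,env.get_contact_force()-f0)
import cv2
im=env.snapshot("side"); cv2.imwrite("pics/crop3.png",cv2.resize(im[190:310,130:290,::-1],(800,600),interpolation=2))
E
```

```text
0 [-0.2   0.74 -0.68  1.73  0.58  0.88  0.37]
0.15 [-0.13  0.78 -0.76  1.56  0.44  1.11  0.52]
0.32 [-0.1   0.83 -0.79  1.35  0.32  1.38  0.63]
17.3917 [-0.18  0.66 -0.74  1.62  0.5   1.06  0.43]
False [0.49787509 0.3262946  0.13559264] [0.49763385 0.32587152 0.135     ] [ 0.24499164  1.54941662 -0.44677197]
```

View pics/crop3.png

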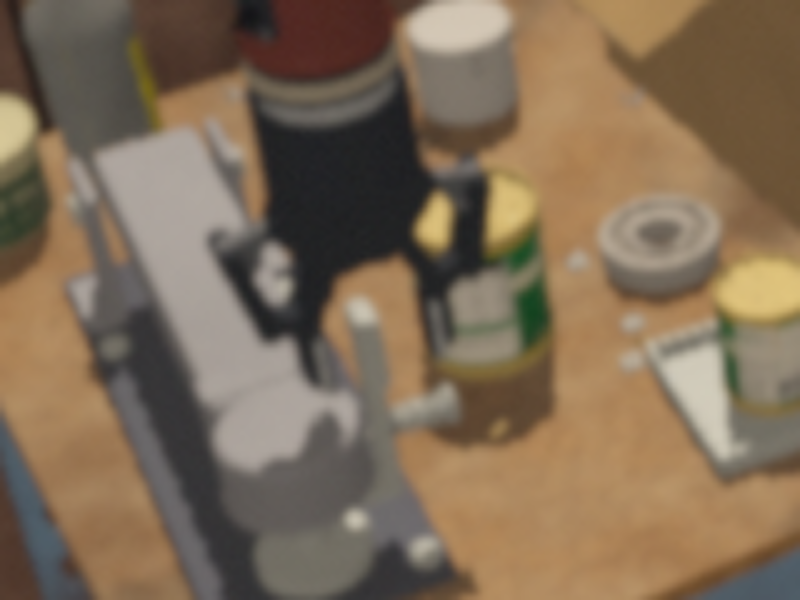

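The tab (362,310 down to 375,400) sits between the fingertips (320,385 and 440,345), so I'm closing and pulling.

```bash
python3 - <<'E'
from station import env
from h import *
hq=np.load("q.npy")[:3]; c,s=np.cos(hq[2]),np.sin(hq[2]); n=np.array([s,-c,0])
t0=np.r_[hq[:2]+np.array([s,-c])*.050,.135]
f0=env.get_contact_force()
def st(m):
    p=env.get_tcp_pos(); print(m,round(env.get_time(),2),p.round(4),"off",round(float((p[:2]-hq[:2])@n[:2]),4),"F",(env.get_contact_force()-f0).round(1),"Fn",round(float((env.get_contact_force()-f0)@n),1),"w",round(env.get_grip_width(),4),round(env.get_grip_force(),0))
st("pre"); env.gripper_to(.0); st("closed")
for d in(.004,.008,.011):
    env.movel((t0+n*d).tolist(),vel=.03); env.sleep(.1); st(d)
E
```

```text
pre 18.65 [0.4979 0.3262 0.1357] off 0.0496 F [0. 0. 0.] Fn 0.0 w 0.0498 0.0
closed 19.07 [0.498  0.3286 0.1357] off 0.0473 F [ 1.3  5.3 -0.5] Fn -5.4 w 0.0114 59.0
0.004 19.46 [0.4978 0.3251 0.1357] off 0.0508 F [ 1.6  5.9 -2.6] Fn -6.0 w 0.0114 59.0
0.008 19.84 [0.4975 0.3216 0.1357] off 0.0543 F [ 2.5  7.  -1.6] Fn -7.1 w 0.0114 59.0
0.011 20.19 [0.4973 0.319  0.1357] off 0.0569 F [ 2.8  8.2 -3.4] Fn -8.4 w 0.0112 59.0
```

Force and travel agree: 8.4 N means the slide is about 12.7 mm. I'll pull a touch more, then lift along the arc.

```bash
python3 - <<'E'
from station import env
from h import *
hq=np.load("q.npy")[:3]; c,s=np.cos(hq[2]),np.sin(hq[2]); n=np.array([s,-c,0])
t0=np.r_[hq[:2]+np.array([s,-c])*.050,.1355]
def st(m):
    p=env.get_tcp_pos(); f=env.get_contact_force(); print(m,round(env.get_time(),2),p.round(4),"off",round(float((p[:2]-hq[:2])@n[:2]),4),"F",f.round(1),"Fn",round(float(f@n),1),"w",round(env.get_grip_width(),4))
env.movel((t0+n*.013).tolist(),vel=.03); env.sleep(.3); st("pulled")
for th in(.02,.04,.08,.12,.16,.2,.24,.28,.32):
    p,x=arc(hq,t0,np.pi,th,.013); env.movel(p.tolist(),x.tolist(),vel=.05); st(th)
    if np.abs(env.get_contact_force()).max()>25: print("abort"); break
import cv2
for nm in("side",):
    im=env.snapshot(nm); cv2.imwrite("pics/crop4.png",cv2.resize(im[190:310,130:290,::-1],(800,600),interpolation=2))
    for l in("coupler","latch_tab","tin"): print(l,[(np.round(d["centre"],1).tolist(),round(d["confidence"],2)) for d in env.landmark_of(l,nm)][:3])
E
```

```text
pulled 20.74 [0.4972 0.317  0.1358] off 0.0589 F [ 3.1  7.8 -5.6] Fn -8.0 w 0.0114
0.02 21.0 [0.4984 0.3168 0.1412] off 0.059 F [ 2.2  8.8 -5.4] Fn -8.9 w 0.0114
0.04 21.26 [0.4996 0.3167 0.1465] off 0.059 F [ 2.9  8.4 -5.8] Fn -8.6 w 0.0116
0.08 21.62 [0.5024 0.3163 0.157 ] off 0.0592 F [ 3.1  8.6 -6.2] Fn -8.8 w 0.0116
0.12 21.99 [0.5056 0.316  0.1674] off 0.0592 F [ 1.6  8.1 -6.2] Fn -8.2 w 0.0114
0.16 22.36 [0.5093 0.3157 0.1777] off 0.0593 F [ 2.8  8.9 -6.6] Fn -9.1 w 0.0114
0.2 22.73 [0.5133 0.3153 0.1878] off 0.0594 F [ 2.4  8.9 -6. ] Fn -9.1 w 0.0115
0.24 23.09 [0.5177 0.315  0.1978] off 0.0594 F [ 1.9  8.4 -5.9] Fn -8.5 w 0.0109
0.28 23.46 [0.5226 0.3146 0.2076] off 0.0594 F [ 2.3  8.1 -5.5] Fn -8.3 w 0.0113
0.32 23.82 [0.5277 0.3142 0.2171] off 0.0594 F [ 1.   8.3 -5.8] Fn -8.3 w 0.0111
coupler [([178.9, 244.2], 0.65)]
latch_tab [([203.1, 225.9], 0.63)]
tin [([229.9, 257.7], 0.64), ([284.4, 267.9], 0.56)]
```

View pics/crop4.png

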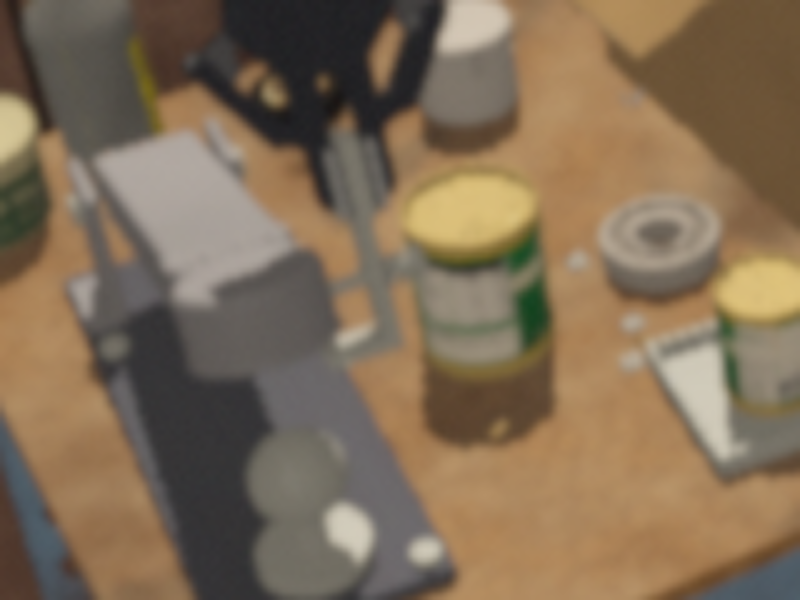

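The picture shows the coupler lifted clear of the ball, with the tab (350,165) between the fingers. The tin stands upright in the tray at (765,340). Handing in.

```bash
python3 - <<'E'
from station import env
print(env.close_job())
E
```

```text
the job is handed in; nothing more can be done
None
```

The job is handed in at about 24 s of the 48 s allowed; the hand-in returned no verdict. The tin stands upright and released in the tray, and the arm holds the tongue up by the pulled latch tab, with the coupler about 8 cm higher by arm position.

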